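# Index the sample carousel and weigh the tall bottle

## Task

Push the spokes of the star wheel round, one after another, until the tall sample bottle comes out from under the clear hood and stands still at the pointer in the middle of the open front. Then lift the bottle out and set it down gently, upright and wholly on the round pan of the balance. Leave the two squat jars standing on the carousel, and the beaker where it stands on the hot plate.

Things in the scene. Friction and masses are not known exactly. Their poses are not given: they have to be found in the camera images.
- carousel: Sample carousel, fixed to the bench: white plinth 30 mm high, a disc 310 mm across. Origin on the wheel's vertical axis at bench height; its -x axis points out of the open front. A rigid clear hood, 420 mm wide, framed in aluminium, covers all from 20 to 215 mm on the +x side of the axis, top 178 mm above the bench. A dark pointer at the plinth's front edge (145 to 175 mm out, 30 mm high).
- wheel (a joint): Angle of the star wheel about its vertical axis (rad), growing anticlockwise seen from above. It turns endlessly both ways and stays where it is left; about 2 N at a spoke's end moves it. At 0 the six spokes point at 30, 90, 150, 210, 270 and 330 degrees from the carousel's x axis.
- wheel_hub (a point): Top of the star wheel's hub, on its axis, 158 mm above the bench; hub 48 mm across. Fixed to it: six level round steel spokes 14 mm thick, centre line 142 mm above the bench, ending in black balls 22 mm across, and below them a grey turntable disc 250 mm across, top 45 mm above the bench, which carries round what stands on it in the six bays between the spokes.
- spoke_tip (a point): Centre of the ball at the end of one of the six spokes (the one at 210 degrees from the carousel's x axis when joint wheel is 0), 142 mm above the bench, 185 mm from the wheel's axis.
- front_station (a point): Point on the turntable's top (45 mm above the bench), 90 mm from the wheel's axis, in the middle of the open front, in line with the pointer: where the bottle's foot should come to stand. Fixed to the carousel, not to the wheel.
- bottle_center (a point): Centre of the tall amber glass bottle, half-way up: 104 mm tall, upright body 48 mm across up to 78 mm from its foot, then a shoulder and a black cap 33 mm across; about 250 g. z axis up along it. Stands loose on the turntable about 90 mm from the axis, in the middle of a bay within about 15 degrees, under the hood at the start. Fingers fit best one towards the hub, one outward, clear of the spokes.
- jar1_center (a point): Centre of a squat amber glass jar with black cap, 52 mm across, 58 mm tall, loose on the turntable, about 90 mm from the axis in another bay. Stays there. z axis up.
- jar2_center (a point): Centre of the second squat jar, same as the first. Stays there.
- balance: Top-loading balance, fixed, white housing 220 x 190 mm, 54 mm high; origin under its middle, its keys to the robot (-x). It stands on one side of the carousel; a white hot plate with a square plate stands on the other side.
- pan (a point): Centre of the top of the balance's round steel pan, 140 mm across, flat, 68 mm above the bench, 25 mm behind (+x of) the balance's middle.
- beaker: Empty glass beaker, 84 mm across, 110 mm high, standing loose on the hot plate (plate 89 mm above the bench) on the other side of the carousel from the balance; stays there. Origin under its middle.

How it is judged:
By the outcome, as a careful person would: the job done as asked, in the order asked, and still so for the second after the job is handed in, with the robot touching nothing.
It also fails if it takes over 67 s, if anything falls off the work surface, if the arm or the gripper's body presses on something with over 40 N, if the wrist force passes 120 N, or if a joint passes its speed limit or range.

## Robot

A 6-joint arm with a two-finger parallel gripper is mounted at the origin on the work surface. World frame = base frame: x ahead of the robot, y to its left, z up, the work surface at z = 0. Lengths are in m, angles in degrees, forces in N, time in s.
With the tool pointing down it reaches from about 0.275 to 0.825 m from the base axis. Payload 5.2 kg.
Tool frame: the origin (TCP) lies midway between the tips of the shut fingers; the grasp point (between the pads) lies 19 mm behind it; z points along the fingers, y is the line along which they close (so a half turn about z gives the same grasp; the last joint's range is limited). The gripper opens to 93 mm and grips with 3 to 60 N. Pads are 15 mm wide; open, the fingers measure 128 mm over their backs; the gripper's body (75 mm by 188 mm) begins 65 mm behind the grasp point.
Start: joints at [51.692, 14.817, 87.949, -0, 77.235, -11.62], TCP at [0.247, 0.491, 0.219] pointing down, gripper open.
Joint ranges: [-179.93, 179.93], [-52.35, 119.4], [10.71, 147.94], [-69.91, 249.91], [12.55, 155.21], [-178.61, 178.61]. Speed limits (degrees/s): [147.25, 147.25, 180, 180, 180, 180].

## Interface

Orientations are given as [roll, pitch, yaw] about the fixed x, y, z axes, in that order (R = Rz(yaw) Ry(pitch) Rx(roll)).
In Python, from plant import * gives the robot as it stands.
- The arm moves only by the shell command python3 -m jog 'ROWS' [OPENING] [FORCE]. ROWS is JSON, a list that holds one entry, the list of rows, each a list of 6 numbers: the shift along the tool's x, y, z in cm, then the turn, a rotation vector about the tool's x, y, z in degrees. In form: [[[tx, ty, tz, rx, ry, rz], ...]]. A call has 1 to 5 rows; each row shifts and turns the commanded pose from where the row before left it, along the tool's axes as they then stand; what a row does not reach is not made up. A row lasts 1/10 s, in which the tool goes at most 50 mm and 8.59 degrees, less where a joint would pass 70% of its speed; a pose out of reach is approached as far as the arm can. A call is refused whole if a number of a shift passes 5 or a number of a turn 8.59, either way. A call with a gripper value outside its range is refused whole. OPENING is the opening in per cent of the stroke, from 0 (shut) to 100 (fully open), set as the call begins (- or left out, the last holds). The fingers move at their own pace and stop on an object; FORCE is the grip in N (left out, the last holds). Time passes only in rows, so rows that do not move let the fingers close. It gives the time, the measured TCP pose, the force, the opening and the grip force at its end, in the units of the state.
- state(): the state, without advancing time (a new reading comes with each control period).
- grab_frame(name): name is "scene" or "top" or "wrist"; returns a dict with "pixels" (480x640x3 uint8, blue, green, red), "vfov" (degrees; the focal length in pixels is half the picture's height over the tangent of half this angle, whatever the lens; pixels are square), "cx", "cy" (the principal point, pixels), "cam_to_world" (4x4, takes a point from camera to world coordinates). Camera axes: x right, y down, z forward; pixel columns grow to the right and rows downward; lengths in m; the calibration is good to about 2 mm. A picture is of the moment at which its call begins. There is no depth.
- close_job(): hands the job in; it is judged then, once.
The state is a dict: "time_s": time; "joints": joint angles; "qvel": joint speeds; "joint_efforts": joint torques, N m; "position": TCP position; "tcp_rot": TCP orientation; "ft_force": force on the tool from outside, world axes, zero at the start; "moment": the same for the moment, N m; "finger_gap": finger opening in m; "grasp_force": force on a finger pad.
Only numpy, scipy, OpenCV 4.12 (cv2) and the standard library are available. Lean on these libraries where they do the work, as an engineer would, in place of code of your own. Each camera call takes 0.05 s, during which the arm holds its last target. There are 200 camera calls.

## Working session

There is one attempt and no reset: what is moved stays moved. The work goes in short steps, Python scripts to look and compute and a shell command to move; the robot and the scene stay as the last step left them, time stands still between calls to the robot, and variables do not carry over. Pictures are saved under pics/ and viewed, at most 11 in all, crops included, and the job is handed in when it is done.

```bash
ls; mkdir -p pics
cat > h.py <<'E'
from plant import *
import numpy as np, cv2
def shot(n,f):
    g=grab_frame(n); cv2.imwrite('pics/'+f,g['pixels']); np.save('pics/'+f+'.npy',{k:g[k] for k in g},allow_pickle=True); return g
def load(f): return np.load('pics/'+f+'.npy',allow_pickle=True).item()
def ray(g,u,v):
    f=240/np.tan(np.radians(g['vfov'])/2); T=np.array(g['cam_to_world'])
    return T[:3,3],T[:3,:3]@np.array([(u-g['cx'])/f,(v-g['cy'])/f,1])
def onz(g,u,v,z):
    o,d=ray(g,u,v); return o+d*(z-o[2])/d[2]
def proj(g,p):
    f=240/np.tan(np.radians(g['vfov'])/2); T=np.array(g['cam_to_world'])
    c=T[:3,:3].T@(np.array(p)-T[:3,3]); return [c[0]/c[2]*f+g['cx'],c[1]/c[2]*f+g['cy']]
E
python3 - <<'E'
from h import *
for n in ('scene','top'):
    g=shot(n,n+'0.png'); print(n,g['vfov'],g['cx'],g['cy'],np.round(g['cam_to_world'],3).tolist())
print(state())
E
```

```text
pics
scene 53.146349187856686 313.8889246051878 239.2425162969984 [[0.157, 0.601, -0.783, 1.486], [0.988, -0.092, 0.128, -0.143], [0.005, -0.794, -0.608, 0.808], [0.0, 0.0, 0.0, 1.0]]
top 55.84607242407032 313.79078422356235 238.2134677806922 [[-0.012, -0.985, 0.175, 0.426], [-1.0, 0.013, 0.001, -0.012], [-0.003, -0.175, -0.985, 0.974], [0.0, 0.0, 0.0, 1.0]]
{'time_s': 0.1, 'joints': array([ 5.16915964e+01,  1.48541522e+01,  8.80042710e+01,  1.05316408e-03,
        7.72327863e+01, -1.16183442e+01]), 'qvel': array([ 0.0004472 , -0.0690024 , -0.1166528 , -0.08578839, -0.0040779 ,
        0.00104995]), 'joint_efforts': array([ 4.15499802e-03, -4.38204110e+01, -2.84643406e+01,  7.20345089e-02,
        3.62485391e-02, -9.05975685e-05]), 'position': array([0.2467017 , 0.49103516, 0.21791333]), 'tcp_rot': array([-1.79910866e+02, -1.93745417e-02,  1.53309692e+02]), 'ft_force': array([-0.30413854, -0.47262502, -0.40474182]), 'moment': array([-0.02641705, -0.00930604, -0.01702654]), 'grasp_force': 0.0, 'finger_gap': 0.09272353884938442}
```

View pics/top0.png

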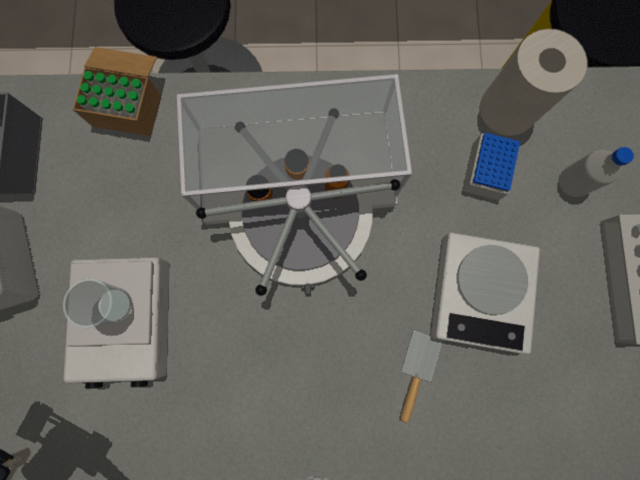

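View pics/scene0.png

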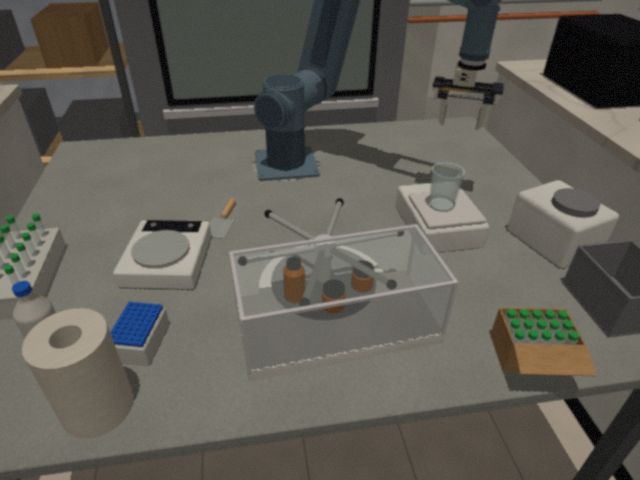

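```bash
python3 - <<'E'
from h import *
t=load('top0.png'); s=load('scene0.png')
hub=onz(t,298,196,.158); print('hub',hub,'scene proj',proj(s,hub))
ptr=onz(t,308,291,.03); print('ptr',ptr)
front=np.degrees(np.arctan2(*(ptr-hub)[[1,0]])); print('front dir',front)
for u,v in [(202,212),(261,290),(361,275),(395,185),(335,114),(240,127)]:
    p=onz(t,u,v,.142); d=p-hub; print(p,np.hypot(*d[:2]),np.degrees(np.arctan2(d[1],d[0])))
for im,P in ((t,[(337,171),(260,183),(296,158)]),):
    for u,v in P:
        for z in (.149,.103):
            p=onz(im,u,v,z); d=p-hub; print(u,v,z,p,np.hypot(*d[:2]),np.degrees(np.arctan2(d[1],d[0])), proj(s,p))
print('pan',onz(t,493,279,.068),'bal corners',[onz(t,u,v,.054)[:2].round(3) for u,v in [(448,234),(539,245),(529,353),(433,337)]])
print('hood',[onz(t,u,v,.178)[:2].round(3) for u,v in [(179,95),(397,76),(410,178),(185,194)]])
E
python3 - <<'E'
import cv2
a=cv2.imread('pics/top0.png')[70:310,160:430]; b=cv2.imread('pics/scene0.png')[190:370,220:460]
a=cv2.resize(a,(400,356),interpolation=2); b=cv2.resize(b,(400,300),interpolation=2)
import numpy as np
cv2.imwrite('pics/c.png',np.hstack([a,np.vstack([b,np.zeros((56,400,3),np.uint8)])]))
E
```

```text
hub [0.65098892 0.01762407 0.158     ] scene proj [np.float64(324.5448579050888), np.float64(238.96403468992136)]
ptr [0.48242025 0.00272342 0.03      ]
front dir -174.94846075035997
[0.62660371 0.19963502 0.142     ] 0.1836372056165689 97.63085201692765
[0.47859696 0.08703626 0.142     ] 0.18584142851956223 158.0682296860918
[ 0.50376486 -0.09677743  0.142     ] 0.1864473783924883 -142.15075118215114
[ 0.67460868 -0.16679246  0.142     ] 0.1859229740155189 -82.70138855415578
[ 0.82062317 -0.05544808  0.142     ] 0.18470333029291403 -23.3045872531629
[0.79608824 0.13061765 0.142     ] 0.1839058503194994 37.90905517377106
337 171 0.149 [ 0.7015761  -0.05650496  0.149     ] 0.0897450680154378 -55.68956508499347 [np.float64(294.4733111873014), np.float64(259.6859002254365)]
337 171 0.103 [ 0.71694899 -0.05900767  0.103     ] 0.10110962319541873 -49.280075177892826 [np.float64(294.6283851087995), np.float64(280.55258199655066)]
260 183 0.149 [0.67983837 0.08972384 0.149     ] 0.07765737368798649 68.19205357415926 [np.float64(358.8161622344494), np.float64(247.04485596031435)]
260 183 0.103 [0.69399981 0.09537049 0.103     ] 0.088850673018608 61.04774051344664 [np.float64(361.4436525636067), np.float64(266.6956601576738)]
296 158 0.149 [0.72854599 0.0213012  0.149     ] 0.07764419852903186 2.714464247215147 [np.float64(332.57734176723085), np.float64(264.2102234977276)]
296 158 0.103 [0.74542192 0.02313464 0.103     ] 0.0945936512869548 3.339661823412834 [np.float64(334.272102021942), np.float64(285.4983589700395)]
pan [ 0.49936644 -0.36778924  0.068     ] bal corners [array([ 0.595, -0.288]), array([ 0.569, -0.473]), array([ 0.354, -0.432]), array([ 0.387, -0.245])]
hood [array([0.846, 0.241]), array([ 0.879, -0.173]), array([ 0.677, -0.188]), array([0.652, 0.222])]
```

View pics/c.png

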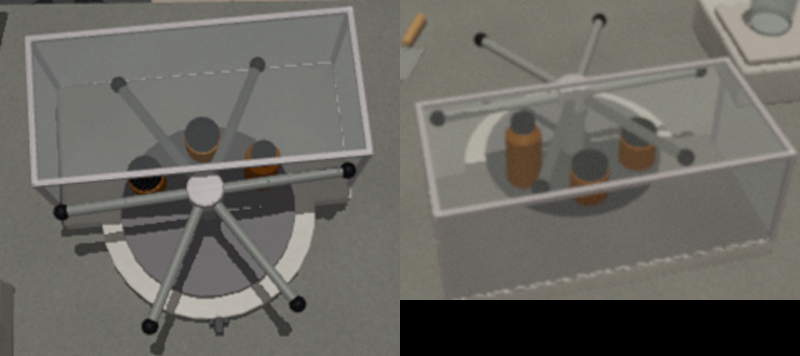

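The top view shows the bottle at about (337,171), between the spokes ending at (395,185) and (335,114). The hub is at (298,197), the pointer at (308,291) and the pan at (493,279). The bottle needs about 120° clockwise, which is two pushes of a front-right spoke towards +y.

```bash
python3 -m jog '[[[0,0,-2,0,0,8.4],[0,0,-3,0,0,8.4],[0,0,-3,0,0,8.4],[0,0,-2,0,0,8.4],[0,0,0,0,0,8.4]]]' 0 20
python3 -m jog '[[[0,0,0,0,0,8.4],[0,0,0,0,0,8.4],[-2,0.9,0,0,0,0],[-4,1.7,0,0,0,0],[-4,1.7,0,0,0,0]]]'
python3 -m jog '[[[-4,1.7,0,0,0,0],[-4,1.7,0,0,0,0],[-4,1.7,0,0,0,0],[-4,1.7,0,0,0,0],[-4,1.7,0,0,0,0]]]'
python3 -m jog '[[[-4,1.7,0,0,0,0],[-4,1.7,0,0,0,0],[-4,1.7,0,0,0,0],[-4,1.7,0,0,0,0],[-4,1.7,0,0,0,0]]]'
python3 -m jog '[[[-4,1.7,0,0,0,0],[-4,1.7,0,0,0,0],[-2,0.9,0,0,0,0],[0,0,0,0,0,0],[0,0,0,0,0,0]]]'
```

```text
time_s: 0.6
position: [0.2477, 0.4924, 0.3218]
tcp_rot: [179.7, -0.2, 111.0]
ft_force: [-0.2, 1.4, -0.6]
finger_gap: 0.0577
grasp_force: 0.0
time_s: 1.1
position: [0.2976, 0.3942, 0.3179]
tcp_rot: [-179.9, 0.0, 94.6]
ft_force: [1.0, 0.1, 0.0]
finger_gap: 0.0177
grasp_force: 0.0
time_s: 1.6
position: [0.3984, 0.2008, 0.3184]
tcp_rot: [-180.0, -0.0, 94.5]
ft_force: [0.2, 0.2, -0.8]
finger_gap: -0.0002
grasp_force: 0.0
time_s: 2.1
position: [0.499, 0.008, 0.3183]
tcp_rot: [-180.0, -0.0, 94.5]
ft_force: [0.4, 1.3, -0.0]
finger_gap: 0.0004
grasp_force: 0.0
time_s: 2.6
position: [0.549, -0.0865, 0.3179]
tcp_rot: [-179.9, -0.1, 94.5]
ft_force: [0.2, 1.2, -1.5]
finger_gap: 0.0003
grasp_force: 0.0
```

```bash
cat > push.py <<'E'
from h import *
import sys
p=state()['position']; Y=np.radians(94.5); X=np.array([np.cos(Y),np.sin(Y)]); Yt=np.array([np.sin(Y),-np.cos(Y)])
hub=np.array([.651,.0176]); R=.155
def tgt(th,extra=0):
    th=np.radians(th); u=np.array([np.cos(th),np.sin(th)]); n=np.array([-u[1],u[0]])
    return hub+R*u+(.007+extra+.0075*abs(n@X)+.0175*abs(n@Yt))*n
if __name__=='__main__':
    q=p[:2]
    for i,th in enumerate([float(a) for a in sys.argv[1:]]):
        w=tgt(th,.02 if i==0 else 0); d=(w-q)*100; print(th,w.round(3),'tool xy cm',round(d@X,2),round(d@Yt,2)); q=w
E
python3 push.py -142 -142 -150 -160 -170 -180 -190 -200
```

```text
-142.0 [ 0.555 -0.112] tool xy cm -2.55 0.43
-142.0 [ 0.543 -0.096] tool xy cm 1.67 -1.1
-150.0 [ 0.527 -0.078] tool xy cm 1.87 -1.41
-160.0 [ 0.512 -0.053] tool xy cm 2.63 -1.36
-170.0 [ 0.501 -0.025] tool xy cm 2.87 -0.84
-180.0 [0.496 0.002] tool xy cm 2.73 -0.3
-190.0 [0.495 0.026] tool xy cm 2.44 0.1
-200.0 [0.498 0.051] tool xy cm 2.43 0.49
```

```bash
python3 -m jog '[[[-1.3,0.2,3,0,0,0],[-1.2,0.2,4.5,0,0,0],[0,0,4.5,0,0,0],[0,0,4.5,0,0,0],[0,0,3.8,0,0,0]]]'
python3 -m jog '[[[0,0,0,0,0,0],[0.4,-0.3,0,0,0,0],[0.6,-0.4,0,0,0,0],[0.6,-0.4,0,0,0,0],[0.6,-0.4,0,0,0,0]]]'
python3 -m jog '[[[0.7,-0.5,0,0,0,0],[0.7,-0.5,0,0,0,0],[0.9,-0.5,0,0,0,0],[0.9,-0.45,0,0,0,0],[0.9,-0.4,0,0,0,0]]]'
python3 -m jog '[[[1,-0.3,0,0,0,0],[1,-0.3,0,0,0,0],[0.9,-0.2,0,0,0,0],[0.9,-0.1,0,0,0,0],[0.9,-0.1,0,0,0,0]]]'
python3 -m jog '[[[0.9,-0.1,0,0,0,0],[0.8,0,0,0,0,0],[0.8,0,0,0,0,0],[0.8,0.1,0,0,0,0],[0.7,0.1,0,0,0,0]]]'
python3 -m jog '[[[0.7,0.1,0,0,0,0],[0.6,0.1,0,0,0,0],[0.4,0.1,0,0,0,0],[0,0,0,0,0,0],[0,0,0,0,0,0]]]'
python3 - <<'E'
from h import *
shot('top','t1.png')
E
python3 push.py -200 -202
```

```text
time_s: 3.1
position: [0.5541, -0.1091, 0.1139]
tcp_rot: [-179.9, -0.1, 94.6]
ft_force: [-0.1, 0.2, 0.2]
finger_gap: 0.0004
grasp_force: 0.0
time_s: 3.6
position: [0.5399, -0.0905, 0.1179]
tcp_rot: [179.7, 0.1, 94.5]
ft_force: [1.0, -2.0, 2.0]
finger_gap: 0.0005
grasp_force: 1.1
time_s: 4.1
position: [0.5115, -0.0506, 0.1156]
tcp_rot: [-180.0, -0.0, 94.5]
ft_force: [3.8, -1.2, 1.1]
finger_gap: 0.0006
grasp_force: 1.0
time_s: 4.6
position: [0.4982, -0.0047, 0.1156]
tcp_rot: [-180.0, 0.0, 94.5]
ft_force: [1.8, -2.2, -0.9]
finger_gap: 0.0004
grasp_force: 1.2
time_s: 5.1
position: [0.4961, 0.0353, 0.1156]
tcp_rot: [-180.0, 0.0, 94.5]
ft_force: [1.5, -3.2, -0.2]
finger_gap: 0.0002
grasp_force: 1.1
time_s: 5.6
position: [0.4974, 0.0522, 0.1154]
tcp_rot: [-179.9, -0.0, 94.5]
ft_force: [-0.2, -0.2, 0.2]
finger_gap: 0.0003
grasp_force: 0.0
-200.0 [0.491 0.032] tool xy cm -1.95 -0.77
-202.0 [0.499 0.056] tool xy cm 2.3 0.98
```

View pics/t1.png

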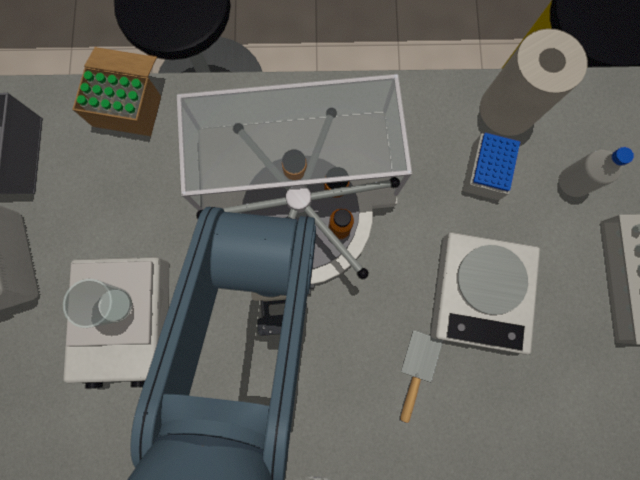

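The first push turned the wheel about 59°. The bottle's cap is now at (342,218), out of the hood, and the next spoke is at (363,273). I'll push again and stop slightly short.

```bash
python3 -m jog '[[[-0.5,0,-2,0,0,0],[0,0,-3.5,0,0,0],[-2,0.5,-2.5,0,0,0],[-4,1.1,0,0,0,0],[-4,1.1,0,0,0,0]]]'
python3 -m jog '[[[-4,1.1,0,0,0,0],[-2.5,0.7,0,0,0,0],[0,0,1,0,0,0],[0,0,3.5,0,0,0],[0,0,3.5,0,0,0]]]'
python3 -m jog '[[[0,0,0,0,0,0],[0.4,-0.3,0,0,0,0],[0.6,-0.4,0,0,0,0],[0.6,-0.4,0,0,0,0],[0.6,-0.4,0,0,0,0]]]'
python3 -m jog '[[[0.7,-0.5,0,0,0,0],[0.7,-0.5,0,0,0,0],[0.9,-0.5,0,0,0,0],[0.9,-0.45,0,0,0,0],[0.9,-0.4,0,0,0,0]]]'
python3 -m jog '[[[1,-0.3,0,0,0,0],[1,-0.3,0,0,0,0],[0.9,-0.2,0,0,0,0],[0.9,-0.1,0,0,0,0],[0.9,-0.1,0,0,0,0]]]'
python3 -m jog '[[[0.9,-0.1,0,0,0,0],[0.8,0,0,0,0,0],[0.8,0,0,0,0,0],[0.6,0.1,0,0,0,0],[0.4,0.1,0,0,0,0]]]'
python3 - <<'E'
from h import *
shot('top','t2.png'); a=shot('scene','s2.png')
cv2.imwrite('pics/c2.png',np.hstack([load('t2.png')['pixels'][70:370,160:460],a['pixels'][170:470,200:500]]))
print(state()['position'])
E
```

```text
time_s: 6.15
position: [0.5338, -0.0514, 0.1971]
tcp_rot: [179.9, 0.0, 94.6]
ft_force: [0.2, -0.1, 0.1]
finger_gap: 0.0005
grasp_force: 0.0
time_s: 6.65
position: [0.556, -0.1137, 0.115]
tcp_rot: [179.9, -0.0, 94.5]
ft_force: [0.2, -0.2, -0.7]
finger_gap: 0.0002
grasp_force: 0.0
time_s: 7.15
position: [0.5402, -0.0934, 0.1174]
tcp_rot: [179.8, 0.1, 94.5]
ft_force: [0.8, -2.3, 0.9]
finger_gap: 0.0004
grasp_force: 1.1
time_s: 7.65
position: [0.5123, -0.0536, 0.1156]
tcp_rot: [-180.0, -0.0, 94.5]
ft_force: [2.3, -1.4, 0.1]
finger_gap: 0.0005
grasp_force: 1.0
time_s: 8.15
position: [0.499, -0.0077, 0.1156]
tcp_rot: [-180.0, 0.0, 94.5]
ft_force: [2.3, -2.0, -0.2]
finger_gap: 0.0004
grasp_force: 1.2
time_s: 8.65
position: [0.4969, 0.0273, 0.1155]
tcp_rot: [-179.9, -0.0, 94.5]
ft_force: [-0.1, -2.9, 1.2]
finger_gap: 0.0003
grasp_force: 1.2
[0.49689034 0.0275421  0.11545643]
```

View pics/c2.png

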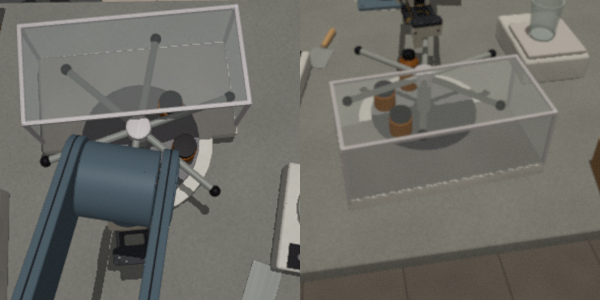

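Run:
```python
from h import *
s=load('s2.png'); hub=np.array([.651,.0176])
im=s['pixels'][195:275,280:340]; cv2.imwrite('pics/c3.png',cv2.resize(im,None,fx=6,fy=6,interpolation=2))
for u,v in [(309,221),(309,224)]:
    p=onz(s,u,v,.149); d=p[:2]-hub; print(p,np.hypot(*d),np.degrees(np.arctan2(d[1],d[0])))
for u,v in [(200+58,170+50),(200+192,170+53)]:
    p=onz(s,u,v,.142); d=p[:2]-hub; print(p,np.hypot(*d),np.degrees(np.arctan2(d[1],d[0])))
t=load('t2.png')
for u,v in [(160+45,70+161),(160+215,70+190)]:
    p=onz(t,u,v,.142); d=p[:2]-hub; print(p,np.hypot(*d),np.degrees(np.arctan2(d[1],d[0])))
```

```text
[ 0.56470381 -0.00441911  0.149     ] 0.08906106353111591 -165.68597983221977
[ 0.57679309 -0.00624388  0.149     ] 0.07794354313843174 -162.1869487089508
[ 0.53241069 -0.12365895  0.142     ] 0.18443837842443367 -130.01403597235398
[0.59286833 0.19208439 0.142     ] 0.18391327855076176 108.42614328284978
[0.58997825 0.19288215 0.142     ] 0.1856003374156013 109.19476483349506
[ 0.53121767 -0.12352133  0.142     ] 0.18510277414189028 -130.32425470102046
```

View pics/c3.png

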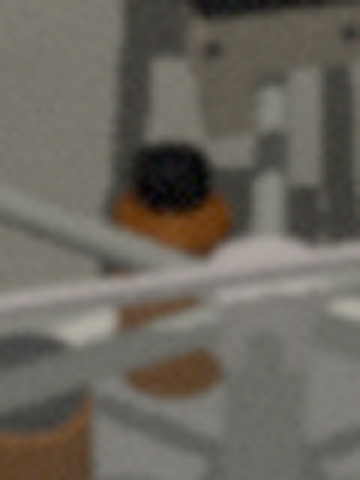

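```bash
python3 -m jog '[[[0.4,0.1,0,0,0,0],[0.7,0.15,0,0,0,0],[0.7,0.15,0,0,0,0],[0.6,0.1,0,0,0,0],[0.35,0.1,0,0,0,0]]]'
python3 -m jog '[[[0,0,0,0,0,0],[0,0,0,0,0,0],[-0.5,0,-2,0,0,0],[0,0,-4,0,0,0],[0,0,-4,0,0,0]]]'
python3 -m jog '[[[-1,-2,-3,0,0,0],[-2,-4,0,0,0,0],[-2,-4,0,0,0,0],[0,0,0,0,0,0],[0,0,0,0,0,0]]]' 69
python3 - <<'E'
from h import *
a=shot('top','t3.png'); b=shot('wrist','w3.png'); print(state()['position'],b['vfov'],np.round(b['cam_to_world'],3).tolist())
cv2.imwrite('pics/c4.png',np.hstack([cv2.resize(a['pixels'][150:350,200:400],(400,400)),cv2.resize(b['pixels'],(400,300))[:, :].copy() if 0 else np.vstack([cv2.resize(b['pixels'],(400,300)),np.zeros((100,400,3),np.uint8)])]))
E
```

```text
time_s: 9.25
position: [0.5014, 0.0552, 0.1157]
tcp_rot: [180.0, 0.0, 94.5]
ft_force: [1.3, -2.1, 0.5]
finger_gap: 0.0004
grasp_force: 1.1
time_s: 9.75
position: [0.5006, 0.0497, 0.2161]
tcp_rot: [-179.8, -0.1, 94.5]
ft_force: [1.7, -0.2, 0.6]
finger_gap: 0.0001
grasp_force: 0.0
time_s: 10.25
position: [0.4056, -0.0083, 0.2461]
tcp_rot: [179.9, -0.0, 94.4]
ft_force: [-0.2, -0.6, 0.7]
finger_gap: 0.0362
grasp_force: 0.0
[ 0.40659816 -0.00797299  0.2458846 ] 70.57230930337995 [[0.997, 0.076, 0.02, 0.4], [0.079, -0.967, -0.244, 0.059], [0.001, 0.245, -0.97, 0.412], [0.0, 0.0, 0.0, 1.0]]
```

View pics/c4.png

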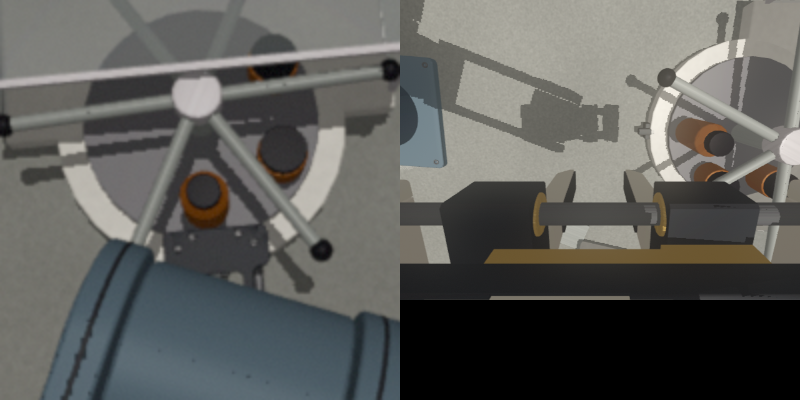

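The cap is at (302,245) in the top view and about (514,229) in the wrist view. The wrist view also shows the pointer at about (387,208).

Run:
```python
from h import *
hub=np.array([.651,.0176]); w=load('w3.png'); t=load('t3.png')
def r(n,p):
    d=p[:2]-hub; print(n,p.round(4),np.hypot(*d).round(4),np.degrees(np.arctan2(d[1],d[0])).round(1))
r('cap top',onz(t,302,244,.149)); r('cap w',onz(w,513.6,229,.149))
r('ptr w',onz(w,387,208,.03)); r('ptr tip0',onz(load('top0.png'),308,291,.03))
r('ball w',onz(w,427,123,.142)); r('ball t',onz(t,200+321/2,150+125,.142)); r('hub t',onz(t,298,197.5,.158))
p=state()['position'];print(p)
g=w['pixels'];c=cv2.resize(g[160:280,340:580],(800,400),interpolation=2); cv2.imwrite('pics/c5.png',c)
```

```text
cap top [0.5618 0.0111 0.149 ] 0.0894 -175.9
cap w [0.5591 0.0141 0.149 ] 0.0919 -177.8
ptr w [0.4821 0.0066 0.03  ] 0.1692 -176.3
ptr tip0 [0.4824 0.0027 0.03  ] 0.1692 -175.0
ball w [0.48   0.0886 0.142 ] 0.1852 157.4
ball t [ 0.5038 -0.0959  0.142 ] 0.1859 -142.4
hub t [0.6481 0.0176 0.158 ] 0.0029 179.2
[ 0.40659816 -0.00797299  0.2458846 ]
```

View pics/c5.png

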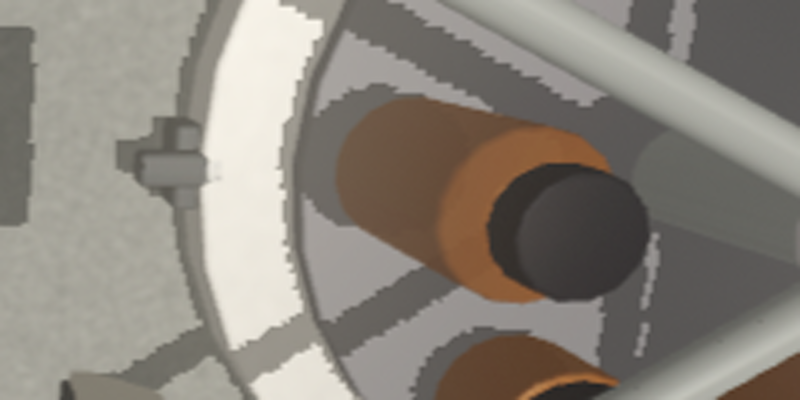

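```bash
python3 -m jog '[[[0.1,3,0,0,0,0],[0.2,4.5,0,0,0,0],[0.2,4.5,0,0,0,0],[0.2,3.5,0,0,0,0],[0,0,0,0,0,0]]]' 64
python3 -m jog '[[[0,0,2,0,0,0],[0,0,3,0,0,0],[0,0,2.5,0,0,0],[0,0,0,0,0,0],[0,0,0,0,0,0]]]'
python3 - <<'E'
from h import *
b=shot('wrist','w5.png'); a=shot('scene','s5.png'); 
cv2.imwrite('pics/c6.png',np.hstack([cv2.resize(b['pixels'],(400,300)),cv2.resize(a['pixels'][190:280,250:370],(400,300),interpolation=2)]))
for z,o in ((.142,0),(.149,0)): print(proj(b,[.561,.0115,z]))
E
```

```text
time_s: 10.85
position: [0.564, 0.0123, 0.2435]
tcp_rot: [-180.0, -0.1, 94.6]
ft_force: [0.1, -0.9, -0.1]
finger_gap: 0.0594
grasp_force: 0.0
time_s: 11.35
position: [0.5596, 0.0115, 0.1707]
tcp_rot: [-179.9, -0.0, 94.6]
ft_force: [0.1, -0.7, 0.1]
finger_gap: 0.0597
grasp_force: 0.0
[np.float64(322.5050299747391), np.float64(269.49438361597464)]
[np.float64(322.6047513407242), np.float64(273.40852261297033)]
```

View pics/c6.png

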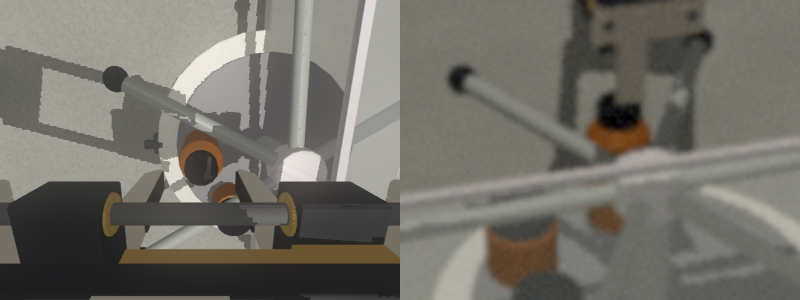

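The cap is at about (325,267) in the wrist view, within a few mm of where it was predicted. I'll shift slightly and descend.

```bash
python3 -m jog '[[[0.1,0.2,1,0,0,0],[0,0,1.5,0,0,0],[0,0,1.5,0,0,0],[0,0,1,0,0,0],[0,0,0,0,0,0]]]'
python3 -m jog '[[[0,0,0.8,0,0,0],[0,0,0.8,0,0,0],[0,0,0.8,0,0,0],[0,0,0.6,0,0,0],[0,0,0,0,0,0]]]'
python3 -m jog '[[[0,0,0,0,0,0],[0,0,0,0,0,0],[0,0,0,0,0,0],[0,0,0,0,0,0],[0,0,0,0,0,0]]]' 30 15
```

```text
time_s: 11.95
position: [0.5609, 0.0123, 0.1194]
tcp_rot: [-179.9, -0.0, 94.5]
ft_force: [0.5, 0.5, 0.9]
finger_gap: 0.0592
grasp_force: 0.0
time_s: 12.45
position: [0.5609, 0.0123, 0.0895]
tcp_rot: [-179.9, -0.0, 94.5]
ft_force: [-0.3, 1.5, -0.7]
finger_gap: 0.0593
grasp_force: 0.0
time_s: 12.95
position: [0.5617, 0.0122, 0.0909]
tcp_rot: [180.0, 0.0, 94.5]
ft_force: [-1.1, 0.3, 1.6]
finger_gap: 0.0476
grasp_force: 15.0
```

Bottle gripped (47.6 mm). Lift and carry.

```bash
python3 -m jog '[[[0,0,-0.5,0,0,0],[0,0,-1.2,0,0,0],[0,0,-2,0,0,0],[0,0,-2.5,0,0,0],[0,0,-2.5,0,0,0]]]' - 20
python3 -m jog '[[[0,0,-2.5,0,0,0],[0,0,-2,0,0,0],[0,0,-1,0,0,0],[0,0,-0.4,0,0,0],[-0.8,-0.2,0,0,0,0]]]'
python3 -m jog '[[[-1.8,-0.45,0,0,0,0],[-2.7,-0.65,0,0,0,0],[-3,-0.75,0,0,0,0],[-3,-0.75,0,0,0,0],[-3,-0.75,0,0,0,0]]]'
python3 -m jog '[[[-3,-0.75,0,0,0,0],[-3,-0.75,0,0,0,0],[-3,-0.75,0,0,0,0],[-3,-0.75,0,0,0,0],[-3,-0.75,0,0,0,0]]]'
python3 -m jog '[[[-3,-0.75,0,0,0,0],[-2.5,-0.5,0,0,0,0],[-1.5,-0.3,0,0,0,0],[-0.6,-0.1,0,0,0,0],[0,0,0,0,0,0]]]'
python3 - <<'E'
from h import *
a=shot('top','t7.png'); b=shot('scene','s7.png'); s=state(); print(s['position'],s['tcp_rot'],s['finger_gap'])
cv2.imwrite('pics/c7.png',np.hstack([cv2.resize(a['pixels'],(400,300)),cv2.resize(b['pixels'],(400,300))]))
E
```

```text
time_s: 13.45
position: [0.5615, 0.0122, 0.1791]
tcp_rot: [-180.0, -0.0, 94.5]
ft_force: [0.3, 0.4, -2.3]
finger_gap: 0.0478
grasp_force: 20.0
time_s: 13.95
position: [0.5602, 0.0046, 0.2367]
tcp_rot: [180.0, -0.0, 94.6]
ft_force: [0.7, 0.5, -2.8]
finger_gap: 0.0474
grasp_force: 20.0
time_s: 14.45
position: [0.5363, -0.1345, 0.2351]
tcp_rot: [-179.9, -0.1, 94.5]
ft_force: [0.3, -0.6, -3.3]
finger_gap: 0.0478
grasp_force: 20.0
time_s: 14.95
position: [0.5106, -0.2869, 0.2349]
tcp_rot: [-179.9, -0.1, 94.5]
ft_force: [-0.5, -1.1, -2.1]
finger_gap: 0.0474
grasp_force: 20.0
time_s: 15.45
position: [0.5011, -0.3628, 0.2358]
tcp_rot: [-179.9, -0.1, 94.5]
ft_force: [0.4, 1.0, -3.7]
finger_gap: 0.0476
grasp_force: 20.0
[ 0.50158618 -0.36157156  0.23634181] [-1.79982788e+02 -7.00412676e-02  9.45498883e+01] 0.04797563838036429
```

View pics/c7.png

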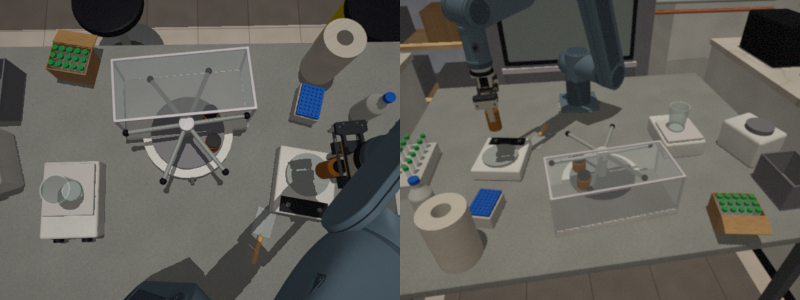

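The bottle hangs upright over the pan and both jars are still on the carousel. Next I'll lower it.

```bash
python3 -m jog '[[[-0.2,0,1.5,0,0,0],[-0.2,0,2.5,0,0,0],[0,0,2.5,0,0,0],[0,0,2.5,0,0,0],[0,0,1.5,0,0,0]]]'
python3 -m jog '[[[0,0,0.6,0,0,0],[0,0,0.3,0,0,0],[0,0,0,0,0,0],[0,0,0.1,0,0,0],[0,0,0.1,0,0,0]]]'
python3 -m jog '[[[0,0,0.1,0,0,0],[0,0,0.1,0,0,0],[0,0,0.1,0,0,0],[0,0,0.1,0,0,0],[0,0,0,0,0,0]]]'
```

```text
time_s: 16.05
position: [0.5016, -0.3643, 0.1298]
tcp_rot: [-179.9, -0.1, 94.6]
ft_force: [-0.2, 0.5, -2.8]
finger_gap: 0.0475
grasp_force: 20.0
time_s: 16.55
position: [0.5023, -0.3671, 0.1217]
tcp_rot: [179.9, 0.1, 94.5]
ft_force: [-0.1, 0.6, -3.1]
finger_gap: 0.0473
grasp_force: 20.0
time_s: 17.05
position: [0.5017, -0.3667, 0.1164]
tcp_rot: [-180.0, -0.0, 94.5]
ft_force: [-0.8, 0.7, -3.2]
finger_gap: 0.0474
grasp_force: 20.0
```

```bash
python3 -m jog '[[[0,0,0.1,0,0,0],[0,0,0.05,0,0,0],[0,0,0,0,0,0],[0,0,0,0,0,0]]]'
python3 -m jog '[[[0,0,0.05,0,0,0],[0,0,0.05,0,0,0],[0,0,0,0,0,0],[0,0,0,0,0,0]]]'
```

```text
time_s: 17.45
position: [0.5018, -0.3667, 0.1151]
tcp_rot: [-180.0, -0.0, 94.5]
ft_force: [0.3, -0.4, -2.7]
finger_gap: 0.0472
grasp_force: 20.0
time_s: 17.85
position: [0.5018, -0.3667, 0.1141]
tcp_rot: [-180.0, -0.0, 94.5]
ft_force: [-0.7, -0.1, -1.6]
finger_gap: 0.0477
grasp_force: 20.0
```

```bash
python3 -m jog '[[[0,0,0.05,0,0,0],[0,0,0.03,0,0,0],[0,0,0,0,0,0],[0,0,0,0,0,0]]]'
```

```text
time_s: 18.25
position: [0.5018, -0.3669, 0.1139]
tcp_rot: [180.0, 0.0, 94.5]
ft_force: [-0.8, 1.2, 4.4]
finger_gap: 0.0479
grasp_force: 20.0
```

Contact. Release and back up.

```bash
python3 -m jog '[[[0,0,0,0,0,0],[0,0,0,0,0,0],[0,0,0,0,0,0],[0,0,0,0,0,0]]]' 70
python3 -m jog '[[[0,0,-1,0,0,0],[0,0,-2.5,0,0,0],[0,0,-4,0,0,0],[0,0,-4,0,0,0],[0,0,-2,0,0,0]]]'
python3 -m jog '[[[0,-2,-1,0,0,0],[2,-4,0,0,0,0],[2,-4,0,0,0,0],[2,-4,0,0,0,0],[0,0,0,0,0,0]]]'
python3 - <<'E'
from h import *
a=shot('top','t8.png'); b=shot('scene','s8.png'); s=state(); print(s['position'],s['ft_force'],s['qvel'].round(2))
cv2.imwrite('pics/c8.png',np.hstack([cv2.resize(a['pixels'],(400,300)),cv2.resize(b['pixels'][130:370,60:380],(400,300))]))
E
```

```text
time_s: 18.65
position: [0.5019, -0.3667, 0.1132]
tcp_rot: [180.0, -0.0, 94.5]
ft_force: [-0.9, -0.5, 0.1]
finger_gap: 0.0648
grasp_force: 0.0
time_s: 19.15
position: [0.5029, -0.3677, 0.2535]
tcp_rot: [179.8, 0.3, 94.5]
ft_force: [0.6, -0.3, 0.3]
finger_gap: 0.0648
grasp_force: 0.0
time_s: 19.65
position: [0.3536, -0.315, 0.2589]
tcp_rot: [-179.9, -0.1, 94.4]
ft_force: [0.2, -0.2, 0.2]
finger_gap: 0.0649
grasp_force: 0.0
[ 0.35733871 -0.31804814  0.25967953] [ 0.44331212 -1.22385737 -0.65510405] [ 0.84  2.34 -2.51  0.19 -0.54  0.22]
```

View pics/c8.png

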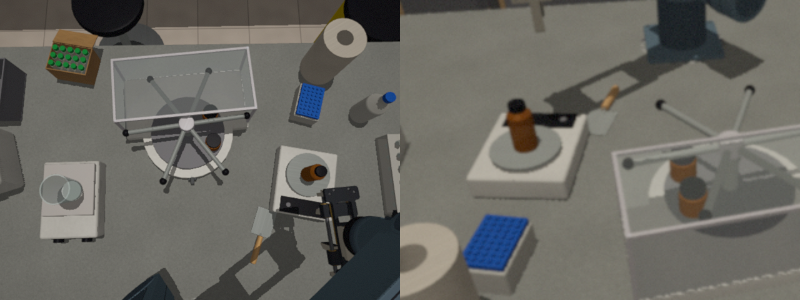

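The bottle stands upright well inside the pan (about (315,172) in the left half). The jars and beaker are in place and the arm is clear.

```bash
python3 -m jog '[[[0,0,0,0,0,0],[0,0,0,0,0,0],[0,0,0,0,0,0]]]'; python3 -c "
from plant import *
print(close_job())"
```

```text
time_s: 20.05
position: [0.3583, -0.3183, 0.2582]
tcp_rot: [-180.0, -0.0, 94.6]
ft_force: [0.2, -0.0, -0.3]
finger_gap: 0.0652
grasp_force: 0.0
the job is handed in; nothing more can be done
None
```

I handed the job in at about 20 s: the bottle came to rest at the pointer within about 1° and now stands upright on the balance pan, with both jars still on the carousel, the beaker on the hot plate and the arm clear; no verdict was returned.

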